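# Pin the casting mould shut

## Robot

A 6-joint arm with a two-finger parallel gripper is mounted at the origin on a cart in front of the work surface, level with it; the furniture and walls round the work are solid. World frame = base frame: x ahead of the robot, y to its left, z up, the work surface at z = 0. Lengths are in mm, angles in rad, forces in N, time in s.
With the tool pointing down it reaches from about 375 to 925 mm from the base axis. Payload 5.7 kg.
Tool frame: the origin (TCP) lies between the finger pads; the fingertips stand ahead of it and the grasp point (between the pads) is the TCP (manip.tips_ahead is the z of the fingertips in the tool frame, in mm); z points along the fingers, y is the line along which they close (so a half turn about z gives the same grasp; the last joint's range is limited). The gripper opens to 88 mm and grips with 3 to 60 N. Pads are 20 mm wide; open, the fingers measure 115 mm over their backs; the gripper's body (75 mm by 178 mm) begins 61 mm behind the grasp point.
Start: joints at [-1.375, 0.359, 1.51, -0, 1.272, -0.115], TCP at [183.476, -571.224, 209.223] pointing down, gripper open.
Joint ranges: [-2.97, 2.97], [-1.01, 2.36], [0.21, 2.38], [-0.96, 4.11], [0.2, 2.71], [-2.98, 2.98]. Speed limits (rad/s): [2.39, 2.39, 3.14, 3.14, 3.14, 3.14].

## Interface

Orientations are given as a rotation vector (axis times angle).
In Python, from rig import manip, snapshot gives the robot as it stands. The module is installed in compiled form; this text tells all that it offers.
- The arm moves only by the tool carry_out, never from a script. Its arguments are lists of equal length, an entry for each row: "slide": the shift along the tool's x, y, z each as a share of 0.3 m, from -1 to 1, a list of three; "rot": the turn, a rotation vector about the tool's x, y, z each as a share of pi rad, from -1 to 1, a list of three; "claw": the closure, from 0 (fully open) to 1 (shut). A call has 1 to 5 rows; each row shifts and turns the commanded pose from where the row before left it, along the tool's axes as they then stand; what a row does not reach is not made up. A row lasts 1/8 s, in which the tool goes at most 62.5 mm and 10.7 degrees, less where a joint would pass 70% of its speed; a pose out of reach is approached as far as the arm can. A call with a number of a shift or a turn outside -1 to 1 is refused whole. A call with a gripper value outside its range is refused whole. The fingers move at their own pace and stop on an object; the grip force is fixed at half the most. Time passes only in rows, so rows that do not move let the fingers close. It gives the time, the measured TCP pose, the force, the opening and the grip force at its end, in the units of the state.
- manip.sense(): the state, without advancing time (a new reading comes with each control period).
- snapshot(name): name is "side" or "top"; returns a dict with "img" (480x640x3 uint8, red, green, blue), "fx", "fy", "cx", "cy" (pixels), "position" and "attitude" of the camera in the world. Camera axes: x right, y down, z forward; pixel columns grow to the right and rows downward; lengths in mm; the calibration is good to about 2 mm. A picture is of the moment at which its call begins. There is no depth.
- manip.hand_in(): hands the job in; it is judged then, once.
The state is a dict: "clock": time; "joint_pos": joint angles; "joint_vel": joint speeds; "joint_torque": joint torques, N m; "tcp_pos": TCP position; "eef_rot": TCP orientation; "ft_force": force on the tool from outside, world axes, zero at the start; "wrist_torque": the same for the moment, N m; "gripper_width": opening from 0.0 (shut) to 1.0 (fully open); "gripper_force": force on a finger pad.
Only numpy, scipy, OpenCV 4.12 (cv2) and the standard library are available. Lean on these libraries where they do the work, as an engineer would, in place of code of your own. Each camera call takes 0.05 s, during which the arm holds its last target. There are 200 camera calls.

## Task

Get the plaster mould ready for casting by locking it: take the long pin out of the rack, lower it from above through both steel eyelets on the front of the mould, keeping hold of it until its point is through the lower eyelet, and leave it there upright with its collar resting on the upper eyelet. Leave the short pin in the rack.

Things in the scene. Friction and masses are not known exactly. Their poses are not given: they have to be found in the camera images.
- mould: Closed plaster mould, fixed. Origin on the table straight below its eyelets, z up, x towards the block (x 34 to 154, y -60 to 60, top at 88 mm; 26 mm pouring hole in the top, not for pins; hinge behind). Two steel eyelet plates, 64 x 64 x 6 mm, stick out of its front one above the other, with concentric vertical 32 mm holes on the z axis; only air between and below them.
- eyelet_upper (a point): Centre of the upper eyelet's hole at the plate's top face, 92 mm above the table; axes as the mould's.
- eyelet_lower (a point): Centre of the lower eyelet's hole at that plate's top face, 48 mm above the table; axes as the mould's.
- rack: Fixed wooden pin rack, 70 (x) x 190 (y) x 92 mm high, origin at the centre of its underside, z up. Its 12 mm top board (top at 92 mm) has vertical 24 mm holes at y = +55 and -55 mm; in each hangs one pin, collar on the board, either pin in either hole. Open at front and back under the board.
- long_pin: The larger of two turned wooden pins, loose, about 70 g, 135 mm overall, upright in the rack. Origin on its axis at the collar's underside, z up along the axis. Collar 52 mm wide, z = 0 to 6 mm; straight round grip 24 mm in diameter, z = 6 to 60 mm; shaft 16 mm thick, 75 mm long below the origin, its last 12 mm tapering to 6 mm.
- long_pin_tip (a point): Lower end of the long pin's shaft, 75 mm below the pin's origin on its axis; axes as the pin's.
- short_pin: The smaller pin, too short to reach the lower eyelet: to be left in the rack. Like the long one, but collar 36 mm wide, grip 24 mm in diameter from z = 6 to 40 mm, shaft 12 mm thick and 36 mm long. Origin on its axis at the underside of the collar.
Mind the look-alikes: they are no part of the job. Leave any green or red look-alike of the long_pin alone.

How it is judged:
By the outcome, as a careful person would: the job done as asked, in the order asked, and still so for the second after the job is handed in, with the robot touching nothing.
It also fails if it takes over 38 s, if anything falls off the work surface, if the arm or the gripper's body presses on something with over 40 N, if the wrist force passes 120 N, or if a joint passes its speed limit or range.

## Working session

There is one attempt and no reset: what is moved stays moved. The work goes in short steps, Python scripts to look and compute and a tool call to move; the robot and the scene stay as the last step left them, time stands still between calls to the robot, and variables do not carry over. Pictures are saved under pics/ and viewed, at most 10 in all, crops included, and the job is handed in when it is done.

Besides the shell and the picture viewer there is one more tool, called after "Request:" as name(argument=value, ...) on one line, values as JSON. carry_out: Moves the arm, as the interface text tells. Its arguments: {"type":"object","properties":{"slide":{"type":"array","items":{"type":"array","items":{"type":"number"}}},"rot":{"type":"array","items":{"type":"array","items":{"type":"number"}}},"claw":{"type":"array","items":{"type":"number"}}},"required":["slide","rot","claw"]}

```bash
mkdir -p pics
python3 - <<'E'
from rig import manip, snapshot
import cv2,pickle
d={}
for n in("side","top"):
    s=snapshot(n); cv2.imwrite(f"pics/{n}0.png",s["img"][:,:,::-1]); d[n]=s
    print(n,{k:v for k,v in s.items() if k!="img"})
pickle.dump(d,open("s0.pkl","wb"))
print(manip.sense(),manip.tips_ahead)
E
```

```text
side {'fx': 534.488806710185, 'fy': 534.488806710185, 'cx': 312.3552345515822, 'cy': 238.88441422489024, 'position': array([294.01741114, 748.8220473 , 576.40805463]), 'attitude': array([-0.31040789,  2.58600868, -1.57755659])}
top {'fx': 595.9771230751079, 'fy': 595.9771230751079, 'cx': 324.85372126483196, 'cy': 239.518578565907, 'position': array([ 366.88204025, -136.96730604, 1267.8508488 ]), 'attitude': array([-2.20934821,  2.15540802, -0.11660799])}
{'clock': 0.1, 'joint_pos': array([-1.37509162e+00,  3.59431783e-01,  1.51128939e+00,  5.56558886e-05,
        1.27255240e+00, -1.15094065e-01]), 'joint_vel': array([-0.00060652, -0.00093155, -0.00257827, -0.00132802, -0.00040247,
       -0.0021606 ]), 'joint_torque': array([ 4.65963640e-04, -5.16359031e+01, -2.71408010e+01,  6.76005450e-02,
        2.76560721e-02, -2.99763440e-05]), 'tcp_pos': array([ 183.38175642, -570.61293707,  208.50766107]), 'eef_rot': array([-3.10207837e+00, -4.85953299e-01,  2.29052359e-05]), 'ft_force': array([-1.1113123 ,  0.11929101,  0.28264491]), 'wrist_torque': array([ 0.03069644,  0.01924819, -0.01516718]), 'gripper_force': 0.0, 'gripper_width': 1.0002161616018632} 19.0
```

View pics/side0.png

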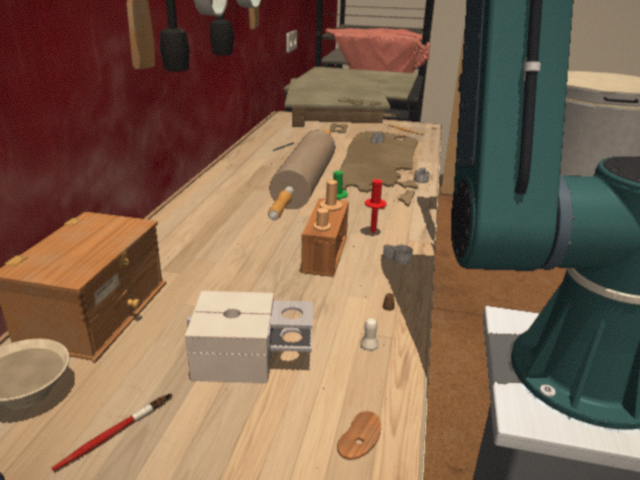

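View pics/top0.png

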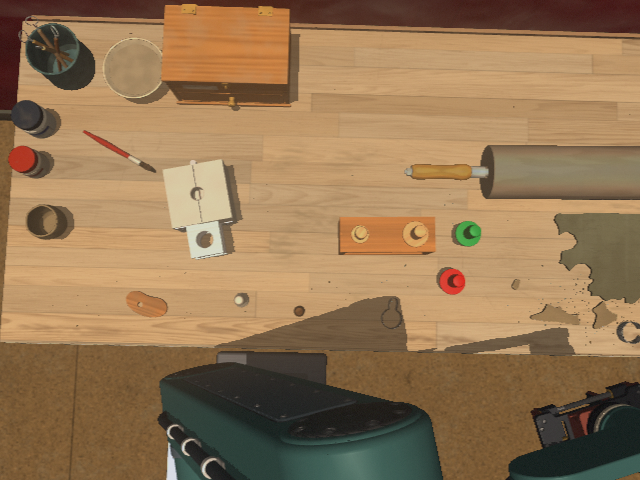

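The top view shows the rack at columns 340–435, rows 217–254. The long pin with the wide collar is near (416,233) and the short pin near (360,234). The upper eyelet hole is near (205,240). Next I'll enlarge these areas.

Run:
```python
import cv2,numpy as np
t=cv2.imread("pics/top0.png");s=cv2.imread("pics/side0.png")
def c(i,x,y,w,h,k):return cv2.resize(i[y:y+h,x:x+w],None,fx=k,fy=k,interpolation=cv2.INTER_CUBIC)
a=np.vstack([np.hstack([c(t,155,150,100,75*1+45,4)[:300*2][:, :400],c(t,340,170,100,120,4)])])
cv2.imwrite("pics/ct.png",a)
b=np.hstack([c(s,240,290,80,100,5),c(s,295,170,60,100,5)[:, :300]])
cv2.imwrite("pics/cs.png",b);print(a.shape,b.shape)
```

```text
(480, 800, 3) (500, 700, 3)
```

View pics/ct.png

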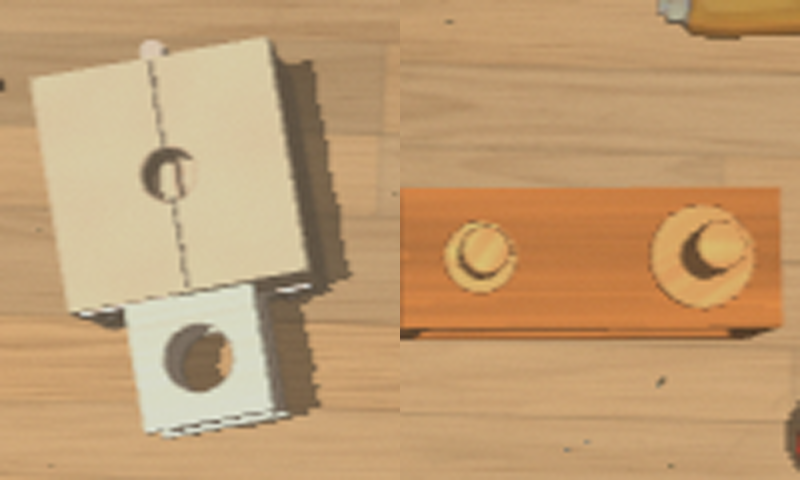

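View pics/cs.png

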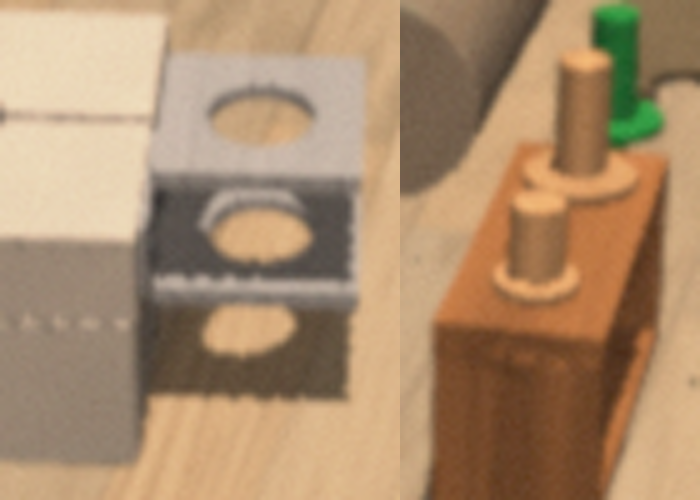

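```bash
cat > h.py <<'E'
import numpy as np,pickle
from scipy.spatial.transform import Rotation as R
def onz(s,u,v,z):
    d=R.from_rotvec(s["attitude"]).apply([(u-s["cx"])/s["fx"],(v-s["cy"])/s["fy"],1]);p=s["position"]
    return np.round(p+d*(z-p[2])/d[2],1)
def proj(s,P):
    q=R.from_rotvec(s["attitude"]).inv().apply(np.array(P,float)-s["position"]);return np.round(q[...,:2]/q[...,2:]*s["fx"]+[s["cx"],s["cy"]],1)
E
python3 - <<'E'
from h import *
d=pickle.load(open("s0.pkl","rb"));t,s=d["top"],d["side"]
for n,c,u,v,z in [("hole",t,204.1,239.1,92),("hole",s,292,312.8,92),("collar",t,415.1,233.6,98),("grip top",t,420.1,230.9,152),("grip top",s,331.6,182,152),("collar",s,330.7,204.1,98)]:
    print(n,onz(c,u,v,z))
k=lambda x,y:((x+.5)/4-.5+155,(y+.5)/4-.5+150)
k2=lambda x,y:((x-400+.5)/4-.5+340,(y+.5)/4-.5+170)
print("mould top",[onz(t,*k(*p),88) for p in((32,78),(268,38),(310,270),(70,312))])
print("plate front",[onz(t,*k(*p),92) for p in((146,430),(274,410))])
print("rack",[onz(t,*k2(*p),92) for p in((780,188),(780,327))], "short collar",onz(t,*k2(481,256),98))
print(R.from_rotvec([-3.102,-.486,0]).as_matrix().round(3))
E
```

```text
hole [468.9  83.9  92. ]
hole [466.2  86.1  92. ]
collar [ 489.9 -332.7   98. ]
grip top [ 489.6 -333.1  152. ]
grip top [ 486.4 -326.3  152. ]
collar [ 486.9 -329.8   98. ]
mould top [array([607.5, 173.2,  88. ]), array([631.1,  56.4,  88. ]), array([514.5,  30.9,  88. ]), array([490.4, 148.8,  88. ])]
plate front [array([432.6, 107.8,  92. ]), array([444. ,  45.4,  92. ])]
rack [array([ 525.5, -372.4,   92. ]), array([ 456. , -372.9,   92. ])] short collar [ 487.  -223.3   98. ]
[[ 0.952  0.306 -0.   ]
 [ 0.306 -0.952  0.002]
 [ 0.    -0.002 -1.   ]]
```

Request:
carry_out(slide=[[0.121,-0.045,0],[0.121,-0.045,0],[0.121,-0.045,0],[0.121,-0.045,0],[0.121,-0.045,0]], rot=[[0,0,0],[0,0,0],[0,0,0],[0,0,0],[0,0,0]], claw=[0,0,0,0,0])

```text
clock: 0.72
tcp_pos: [336.4, -450.3, 208.9]
eef_rot: [-3.103, -0.486, 0.0]
ft_force: [-0.2, 0.1, -0.4]
gripper_width: 1.004
gripper_force: 0.0
```

Request:
carry_out(slide=[[0.121,-0.045,0],[0.121,-0.045,0],[0.121,-0.045,0],[0.121,-0.045,0],[0.121,-0.045,0]], rot=[[0,0,0],[0,0,0],[0,0,0],[0,0,0],[0,0,0]], claw=[0,0,0,0,0])

```text
clock: 1.35
tcp_pos: [488.5, -330.6, 208.9]
eef_rot: [-3.103, -0.486, 0.001]
ft_force: [0.3, -0.8, 0.7]
gripper_width: 1.001
gripper_force: 0.0
```

Request:
carry_out(slide=[[0,0,0],[0,0,0]], rot=[[0,0,0],[0,0,0]], claw=[0,0])

```text
clock: 1.6
tcp_pos: [487.2, -331.7, 208.9]
eef_rot: [-3.103, -0.487, 0.002]
ft_force: [0.5, 0.4, -0.3]
gripper_width: 1.002
gripper_force: 0.0
```

Request:
carry_out(slide=[[0,0,0.055],[0,0,0.055],[0,0,0.055],[0,0,0.055],[0,0,0.053]], rot=[[0,0,0],[0,0,0],[0,0,0],[0,0,0],[0,0,0]], claw=[0,0,0,0,0])

```text
clock: 2.22
tcp_pos: [487.5, -331.6, 125.9]
eef_rot: [-3.103, -0.486, 0.001]
ft_force: [-0.0, -0.6, -0.1]
gripper_width: 1.0
gripper_force: 0.0
```

Run:
```python
from rig import manip, snapshot
import cv2,numpy as np
a=snapshot("side")["img"][130:290,270:430,::-1];b=snapshot("top")["img"][160:320,340:500,::-1]
cv2.imwrite("pics/g1.png",cv2.resize(np.hstack([a,b]),None,fx=2.5,fy=2.5,interpolation=cv2.INTER_CUBIC))
```

```text
(no output)
```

View pics/g1.png

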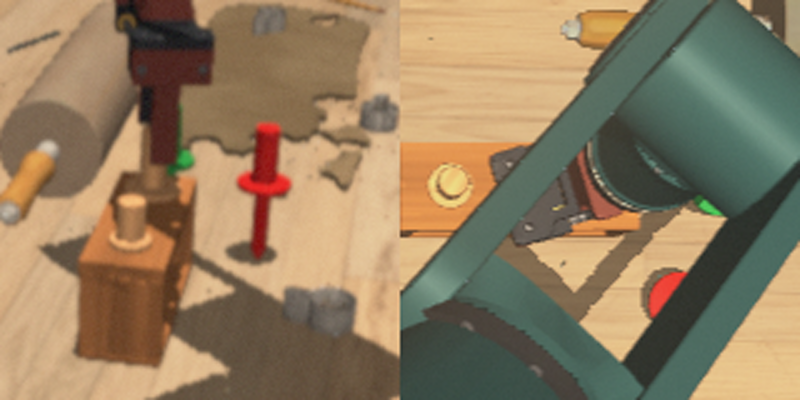

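The side view shows the open fingers on either side of the long pin's grip, around (160,150) in the crop. The short pin and both look-alikes are clear of the gripper. Closing now.

Request:
carry_out(slide=[[0,0,0],[0,0,0],[0,0,0],[0,0,0],[0,0,0]], rot=[[0,0,0],[0,0,0],[0,0,0],[0,0,0],[0,0,0]], claw=[0.75,1,1,1,1])

```text
clock: 2.95
tcp_pos: [487.9, -331.7, 127.5]
eef_rot: [3.104, 0.486, 0.0]
ft_force: [-0.6, 0.7, -0.8]
gripper_width: 0.472
gripper_force: 0.0
```

Request:
carry_out(slide=[[0,0,0],[0,0,0],[0,0,0]], rot=[[0,0,0],[0,0,0],[0,0,0]], claw=[1,1,1])

```text
clock: 3.32
tcp_pos: [487.8, -331.7, 127.3]
eef_rot: [3.104, 0.486, 0.0]
ft_force: [0.1, -0.1, 0.6]
gripper_width: 0.262
gripper_force: 30.0
```

Request:
carry_out(slide=[[0,0,0],[0,0,-0.05],[0,0,-0.08],[0,0,-0.08],[0,0,-0.08]], rot=[[0,0,0],[0,0,0],[0,0,0],[0,0,0],[0,0,0]], claw=[1,1,1,1,1])

```text
clock: 3.95
tcp_pos: [487.9, -331.7, 216.2]
eef_rot: [3.103, 0.486, 0.001]
ft_force: [-0.5, 0.1, -1.1]
gripper_width: 0.266
gripper_force: 30.0
```

Request:
carry_out(slide=[[0,0,-0.08],[0,0,-0.08],[0,0,-0.05],[0,0,0],[0,0,0]], rot=[[0,0,0],[0,0,0],[0,0,0],[0,0,0],[0,0,0]], claw=[1,1,1,1,1])

```text
clock: 4.58
tcp_pos: [487.3, -331.3, 276.6]
eef_rot: [-3.103, -0.486, 0.001]
ft_force: [-0.0, -0.7, -1.1]
gripper_width: 0.264
gripper_force: 30.0
```

Request:
carry_out(slide=[[0.024,-0.089,0],[0.024,-0.089,0],[0.024,-0.089,0],[0.024,-0.089,0],[0.024,-0.089,0]], rot=[[0,0,0],[0,0,0],[0,0,0],[0,0,0],[0,0,0]], claw=[1,1,1,1,1])

```text
clock: 5.2
tcp_pos: [480.4, -190.6, 277.1]
eef_rot: [-3.102, -0.488, 0.001]
ft_force: [-0.2, 0.5, -0.3]
gripper_width: 0.264
gripper_force: 30.0
```

Request:
carry_out(slide=[[0.024,-0.089,0],[0.024,-0.089,0],[0.024,-0.089,0],[0.024,-0.089,0],[0.024,-0.089,0]], rot=[[0,0,0],[0,0,0],[0,0,0],[0,0,0],[0,0,0]], claw=[1,1,1,1,1])

```text
clock: 5.82
tcp_pos: [473.3, -52.8, 277.1]
eef_rot: [-3.103, -0.488, 0.001]
ft_force: [-1.4, -0.3, -1.1]
gripper_width: 0.265
gripper_force: 30.0
```

Request:
carry_out(slide=[[0.024,-0.089,0],[0.024,-0.089,0],[0.024,-0.089,0],[0.024,-0.089,0],[0.024,-0.089,0]], rot=[[0,0,0],[0,0,0],[0,0,0],[0,0,0],[0,0,0]], claw=[1,1,1,1,1])

```text
clock: 6.45
tcp_pos: [466.3, 84.9, 277.1]
eef_rot: [-3.103, -0.488, 0.001]
ft_force: [0.7, -0.7, -0.6]
gripper_width: 0.267
gripper_force: 30.0
```

Request:
carry_out(slide=[[0,0,0.06],[0,0,0.06],[0,0,0],[0,0,0]], rot=[[0,0,0],[0,0,0],[0,0,0],[0,0,0]], claw=[1,1,1,1])

```text
clock: 6.95
tcp_pos: [467.7, 83.3, 241.9]
eef_rot: [-3.103, -0.487, -0.0]
ft_force: [0.2, -0.6, 0.2]
gripper_width: 0.265
gripper_force: 30.0
```

Run:
```python
from rig import manip, snapshot
from h import *
import cv2,numpy as np
s=snapshot("side");t=snapshot("top")
a=s["img"][220:380,210:370,::-1];b=t["img"][160:320,130:290,::-1]
cv2.imwrite("pics/g2.png",cv2.resize(np.hstack([a,b]),None,fx=2.5,fy=2.5,interpolation=cv2.INTER_CUBIC))
p=manip.sense();print(p["tcp_pos"],p["eef_rot"],p["ft_force"],p["clock"])
x=p["tcp_pos"]
for dz in(-35,-110):
    q=proj(s,x+[0,0,dz]);print(dz,q,(q-[210,220])*2.5)
```

```text
[468.40519516  82.94352544 242.19143096] [-3.10365044e+00 -4.86470502e-01 -2.15502333e-03] [ 0.61817777  0.17856388 -0.27729464] 7.05
-35 [291.5 246.3] [203.75  65.75]
-110 [291.3 289.7] [203.25 174.25]
```

View pics/g2.png

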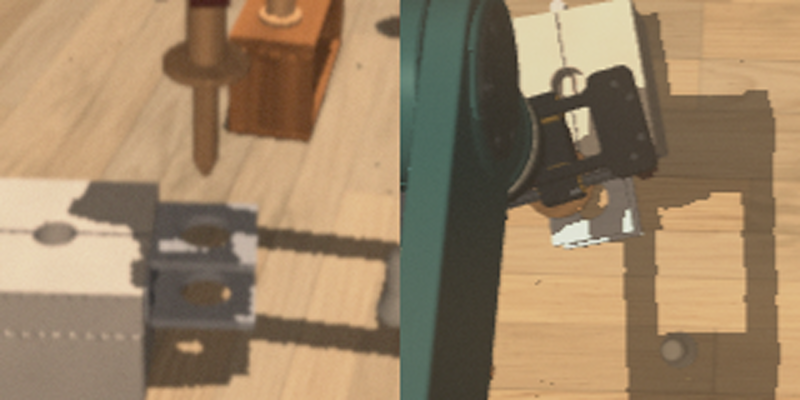

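Request:
carry_out(slide=[[0,-0.003,0.035],[0,0,0.035],[0,0,0.035],[0,0,0.035],[0,0,0.035]], rot=[[0,0,0],[0,0,0],[0,0,0],[0,0,0],[0,0,0]], claw=[1,1,1,1,1])

```text
clock: 7.68
tcp_pos: [467.8, 83.5, 188.0]
eef_rot: [-3.104, -0.486, 0.001]
ft_force: [-0.5, 0.7, -1.1]
gripper_width: 0.265
gripper_force: 30.0
```

Request:
carry_out(slide=[[0,0,0.015],[0,0,0.03],[0,0,0]], rot=[[0,0,0],[0,0,0],[0,0,0]], claw=[1,1,1])

```text
clock: 8.05
tcp_pos: [467.4, 83.5, 174.8]
eef_rot: [-3.103, -0.486, 0.002]
ft_force: [-0.3, 0.0, 0.2]
gripper_width: 0.261
gripper_force: 30.0
```

Run:
```python
from rig import manip, snapshot
from h import *
import cv2
s=snapshot("side")
cv2.imwrite("pics/g3.png",cv2.resize(s["img"][260:370,230:340,::-1],None,fx=5,fy=5,interpolation=cv2.INTER_CUBIC))
p=manip.sense();print(p["tcp_pos"],p["ft_force"],p["clock"])
```

```text
[467.71792095  83.52600974 175.1591615 ] [-0.11995366 -0.10142346 -0.47289498] 8.1
```

View pics/g3.png

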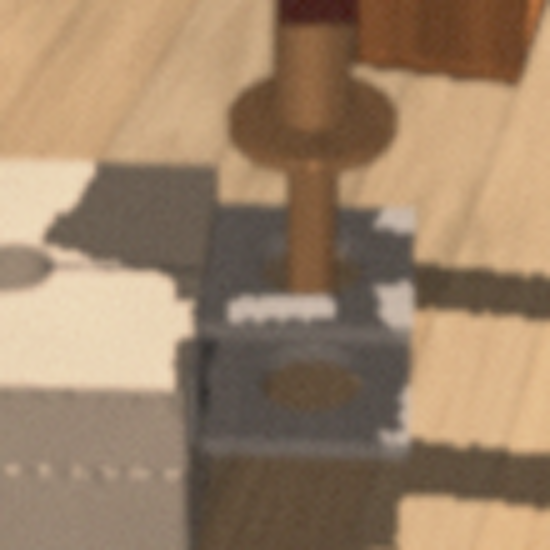

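Request:
carry_out(slide=[[0,0,0.03],[0,0,0.03],[0,0,0.03],[0,0,0.03],[0,0,0.02]], rot=[[0,0,0],[0,0,0],[0,0,0],[0,0,0],[0,0,0]], claw=[1,1,1,1,1])

```text
clock: 8.72
tcp_pos: [467.6, 83.5, 132.6]
eef_rot: [-3.104, -0.486, 0.001]
ft_force: [0.1, 0.2, 0.3]
gripper_width: 0.26
gripper_force: 30.0
```

Request:
carry_out(slide=[[0,0,0.01],[0,0,0.007],[0,0,0],[0,0,0]], rot=[[0,0,0],[0,0,0],[0,0,0],[0,0,0]], claw=[1,1,1,1])

```text
clock: 9.22
tcp_pos: [468.1, 83.5, 128.5]
eef_rot: [-3.104, -0.486, -0.001]
ft_force: [-0.3, -0.2, -0.3]
gripper_width: 0.263
gripper_force: 30.0
```

Request:
carry_out(slide=[[0,0,0.003],[0,0,0],[0,0,0],[0,0,0],[0,0,0]], rot=[[0,0,0],[0,0,0],[0,0,0],[0,0,0],[0,0,0]], claw=[1,0.7,0.6,0.4,0.3])

```text
clock: 9.85
tcp_pos: [467.9, 83.5, 127.4]
eef_rot: [-3.104, -0.486, -0.0]
ft_force: [-0.6, -0.4, 0.1]
gripper_width: 0.591
gripper_force: 0.0
```

Request:
carry_out(slide=[[0,0,0],[0,0,0],[0,0,0]], rot=[[0,0,0],[0,0,0],[0,0,0]], claw=[0.2,0.2,0.2])

```text
clock: 10.22
tcp_pos: [467.9, 83.5, 127.4]
eef_rot: [-3.104, -0.486, -0.0]
ft_force: [0.6, 0.4, 0.5]
gripper_width: 0.806
gripper_force: 0.0
```

Request:
carry_out(slide=[[0,0,-0.05],[0,0,-0.1],[0,0,-0.1],[0,0,-0.1],[0,0,0]], rot=[[0,0,0],[0,0,0],[0,0,0],[0,0,0],[0,0,0]], claw=[0.2,0.2,0.2,0.2,0.2])

```text
clock: 10.85
tcp_pos: [469.7, 83.6, 234.4]
eef_rot: [3.103, 0.486, 0.008]
ft_force: [0.8, 0.3, -0.2]
gripper_width: 0.801
gripper_force: 0.0
```

Run:
```python
from rig import manip, snapshot
import cv2
s=snapshot("side")
cv2.imwrite("pics/g4.png",cv2.resize(s["img"][180:380,220:420,::-1],None,fx=3,fy=3,interpolation=cv2.INTER_CUBIC))
```

```text
(no output)
```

View pics/g4.png

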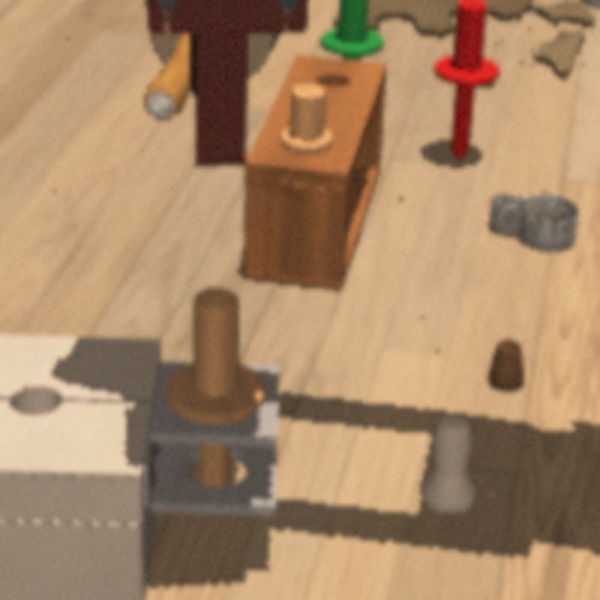

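The picture shows the long pin upright at (215,340), with its collar flat on the upper eyelet. Its shaft passes through the lower hole at (213,465). The short pin is still in the rack at (307,115), and the gripper is clear of everything.

```bash
python3 -c "
from rig import manip
print(manip.hand_in())"
```

```text
the job is handed in; nothing more can be done
None
```

The job is handed in: the long pin stands upright through both eyelets with its collar on the upper one, the short pin is still in the rack, and the gripper is clear; the arm's last reported time was 10.85 s of the 38 s allowed.

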